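# Snap the retaining clip onto the drive spindle

## Task

Pick up the open steel spring clip by its upright tab and press it, jaws first, from the front of the drive stand into the groove of the spindle until it snaps fully home round the shaft, its tab pointing back to the front. The spindle yields as you press, so go by feel: keep pressing until the clip snaps, but never so hard that you strain the spindle (stay under 20 N). Let go of the clip and leave the other things on the bench where they are.

Things in the scene. Friction and masses are not known exactly. Their poses are not given: they have to be found in the camera images.
- clip: Loose open spring clip, plain steel, 65 x 44 mm in plan, 70 to 95 g, flat on the worktop, jaws towards its +x, tab upright. Origin: underside, at the shaft's centre when seated; z up. The flat part is 6 mm thick. Its bridge (x -22 to -12 mm, 38 mm wide in y) carries two sprung jaws reaching to x +17 mm; the bridge's front face x = -12 mm meets the shaft when home.
- clip_tab (a point): Where to grip the clip's upright tab: 39 mm behind the clip's origin (x = -39 mm), 25 mm above its underside. The tab spans x -48 to -30 mm, is 10 mm thick across y (pinch it there) and stands from the underside up to 36 mm. Axes as the clip.
- clip_seat (a point): Centre of the clip's seat, 3 mm above the underside (mid-thickness). Axes as the clip. Lobes inside the jaw ends (radius 3 mm, at x 9.5, y +-11.4 mm) leave a 17 mm throat that must spread over the 24 mm shaft; they first touch it when the seat is still about 19 mm short of home. Flared tips lie ahead of them.
- stand: Fixed drive stand: base plate 166 x 76 x 10 mm (x -60 to +106 mm) with two rails along x and end bars up to z = 25 mm; origin on the worktop midway between the rails, z up. Its front is -x, the robot's side; the clip is pressed on along +x.
- carriage_top (a point): On the carriage (70 x 66 mm, top 30 mm over the worktop, axes as the stand) that bears the spindle; the point lies 30 mm over the worktop on the spindle's unloaded axis. It slides along +x with about 2.5 N of friction up to a stop; 0 to 40 mm of that travel is left at the start, how much is not told.
- groove (a point): Centre of the groove in the upright spindle, 67 mm over the worktop, axes as the stand; moves with the spindle. Groove 10 mm high (62 to 72 mm over the worktop), shaft in it 24 mm in diameter; washer 40 mm across below it, pulley 52 mm across with top at 57 mm. The clip needs about 10 to 15 N of push to spread over the shaft, then the force drops and it goes home.
- spindle_top (a point): Top centre of the spindle's head (34 mm across, 9 mm high, top 81 mm over the worktop). The spindle yields along the stand's +x on its rubber mount, 0.67 mm per newton, and springs back; sideways it is rigid. Pressed over by more than 13.3 mm relative to the carriage (20 N) it counts as strained.
- petri_dish: Bystander: loose flat petri dish, 92 mm across, 16 mm high; origin at the centre of its underside.
- tape: Bystander: loose roll of tape lying flat, 104 mm across, 25 mm high; origin at the centre of its underside.
- tip_box: Bystander: loose box of pipette tips, 86 x 121 x 67 mm; origin at the centre of its underside.

How it is judged (in metres and radians):
On the way, in this order (a step that is already met when the one before it is completed fails the run):
1. the clip has been lifted off the worktop (height (world z) of clip_seat above 0.03 m), for 0.1 s.
2. the clip is pressed against the shaft, level with the groove (contact force between clip and stand above 3 N and horizontal distance between clip_seat and groove below 0.021 m and z of clip_seat in the frame of groove between -0.003 and 0.003 m), for 0.05 s.
3. the clip is home in the groove (horizontal distance between clip_seat and groove below 0.0025 m and z of clip_seat in the frame of groove between -0.003 and 0.003 m), for 0.2 s.
At the end, for the whole second after the job is handed in: The clip sits in the spindle's groove with its seat centre within 2.5 mm of the shaft's axis and within 3 mm of mid-groove in height, level within 0.15 rad, its tab pointing to the front of the stand within 0.35 rad, released and at rest (all of step 3 and angle between clip's own z axis and vertical below 0.15 rad and angle between the x axis of clip and the x axis of stand, either way round below 0.35 rad and x of clip_tab in the frame of groove below -0.03 m and linear speed of clip below 0.02 m/s); the robot touches nothing.
It fails at once if the spindle was pressed over by more than 13.3 mm on its rubber mount (more than 20 N) (x of groove in the frame of carriage_top above 0.0133 m).
It fails at once if the gripper itself pushed on the stand or spindle with more than 10 N (contact force between the fingers and stand above 10 N).
It fails at once if a bystander was moved more than 20 mm (distance of any of petri_dish, tape, tip_box from where it was at the start of the episode above 0.02 m).
It also fails if it takes over 70 s, if anything falls off the work surface, if the arm or the gripper's body presses on something with over 40 N, if the wrist force passes 120 N, or if a joint passes its speed limit or range.

## Robot

A 6-joint arm with a two-finger parallel gripper is mounted at the origin on a cart in front of the work surface, level with it; the furniture and walls round the work are solid. World frame = base frame: x ahead of the robot, y to its left, z up, the work surface at z = 0. Lengths are in m, angles in degrees, forces in N, time in s.
With the tool pointing down it reaches from about 0.3 to 0.75 m from the base axis. Payload 8.5 kg.
Tool frame: the origin (TCP) lies at the very end of the fingers, on their centre line; the grasp point (between the pads) lies 19 mm behind it; z points along the fingers, y is the direction in which the jaws open and shut (so a half turn about z gives the same grasp; the last joint's range is limited). The gripper opens to 85 mm and grips with 20 to 120 N. Pads are 22 mm wide; open, the fingers measure 114 mm over their backs; the gripper's body (76 mm by 85 mm) begins 54 mm behind the grasp point. The pads swing forward as they close: fully open they stand 13 mm farther back than shut.
Start: joints at [53.955, 21.807, 74.336, -0, 83.858, -12.336], TCP at [0.221, 0.504, 0.231] pointing down, gripper open.
Joint ranges: [-178.18, 178.18], [-50.72, 133.34], [12.68, 142.11], [-81.47, 261.47], [9.98, 163.14], [-165.26, 165.26]. Speed limits (degrees/s): [136.94, 136.94, 180, 180, 180, 180].

## Interface

Orientations are given as a 3x3 rotation matrix whose columns are the frame's x, y, z axes.
In Python, from rig import env, vision, close_job, spotter gives the robot as it stands. The module is installed in compiled form; this text tells all that it offers.
- The arm moves only by the tool jog_arm, never from a script. Its argument "plan" is a list that holds one entry, the list of rows, each a list of 6 numbers: the shift along the tool's x, y, z in units of 40 mm (1.0 is 40 mm), then the turn, a rotation vector about the tool's x, y, z in units of 0.15 rad (1.0 is 0.15 rad). A call has 1 to 10 rows; each row shifts and turns the commanded pose from where the row before left it, along the tool's axes as they then stand; what a row does not reach is not made up. A row lasts 1/10 s, in which the tool goes at most 50 mm and 8.59 degrees, less where a joint would pass 70% of its speed; a pose out of reach is approached as far as the arm can. A call with a number of a shift or a turn outside -1 to 1 is refused whole. A call with a gripper value outside its range is refused whole. "grip" is the opening, from -1 (shut) to 1 (fully open), set as the call begins (left out, the last holds). The fingers move at their own pace and stop on an object; "squeeze" is the grip in N (left out, the last holds). Time passes only in rows, so rows that do not move let the fingers close. It gives the time, the measured TCP pose, the force and the opening at its end, in the units of the state.
- env.observe(): the state, without advancing time (a new reading comes with each control period).
- vision.get_image(name): name is "scene" or "top" or "wrist"; returns (picture, depth): 480x640x3 uint8, red, green, blue; 480x640 float32, m along the optical axis (not along the pixel's ray), 0 where there is no reading.
- vision.camera_info(name): a dict with "fx", "fy", "cx", "cy" (pixels), "rvec" (rotation vector, rad) and "tvec" (3), from world to camera coordinates, as OpenCV has them. Camera axes: x right, y down, z forward; pixel columns grow to the right and rows downward; lengths in m; the calibration is good to about 2 mm. A picture is of the moment at which its call begins: read the wrist's pose just before it. camera_info takes no time and is no camera call; for the wrist camera it gives the pose at the moment of the call.
- close_job(): hands the job in, once; it reports no verdict.
Trained networks look in the newest picture that a camera, given by its name, has taken for a name from the list of things; names that differ only in an ending like _2 or _b are one class to them, and where a whole thing is asked for, a point or a joint stands for the part that bears it (a point fixed in the world has none). Each returns a list of dicts, best first, with "score" (0 to 1); they miss things now and then, are a little off and sometimes report something else, mostly with a low value. They report only what shows in the picture. A call takes as long as a camera call.
- spotter.trace(camera, query): "pixels" (480x640 bool, what is visible of it) and "rect" ([left, top, right, bottom] in pixels, round what is visible of it).
The state is a dict: "time_s": time; "q": joint angles; "qvel": joint speeds; "joint_efforts": joint torques, N m; "position": TCP position; "tool_rot": TCP orientation; "ft_force": force on the tool from outside, world axes, zero at the start; "wrist_torque": the same for the moment, N m; "grip_width": finger opening in m.
Only numpy, scipy, OpenCV 4.12 (cv2) and the standard library are available. Lean on these libraries where they do the work, as an engineer would, in place of code of your own. Each camera call takes 0.05 s, during which the arm holds its last target.

## Working session

There is one attempt and no reset: what is moved stays moved. The work goes in short steps, Python scripts to look and compute and a tool call to move; the robot and the scene stay as the last step left them, time stands still between calls to the robot, and variables do not carry over. Pictures are saved under pics/ and viewed, and the job is handed in when it is done.

Besides the shell and the picture viewer there is one more tool, called after ">>>" as name(argument=value, ...), one argument or row to a line, values as JSON. jog_arm: Moves the arm, as the interface text tells. Its arguments: {"type":"object","properties":{"plan":{"type":"array"},"grip":{"type":"number"},"squeeze":{"type":"number"}},"required":["plan"]}

```bash
mkdir -p pics
cat > h.py <<'E'
import numpy as np, cv2
from rig import env, vision, close_job, spotter
def cam(name):
    i=vision.camera_info(name); R=cv2.Rodrigues(np.array(i["rvec"],float))[0]; return i,R,np.array(i["tvec"],float).ravel()
def pts(name,d,mask,info=None):
    i,R,t=info or cam(name); v,u=np.nonzero(mask&(d>0)); z=d[v,u]
    c=np.stack([(u-i["cx"])/i["fx"]*z,(v-i["cy"])/i["fy"]*z,z],1)
    return (c-t)@R, u, v
def save(n,p): cv2.imwrite("pics/"+n,p[:,:,::-1])
E
python3 - <<'E'
from h import *
s=env.observe(); print({k:np.round(v,4).tolist() for k,v in s.items()})
for n in("top","scene"):
    im,d=vision.get_image(n); save(n+"0.png",im); np.savez(n+"0.npz",d=d,im=im)
    for q in("clip","stand","spindle_top","carriage_top","petri_dish","tape","tip_box"):
        r=spotter.trace(n,q)
        for k in r[:2]:
            P,u,v=pts(n,d,k["pixels"])
            print(n,q,round(k["score"],2),k["rect"],len(P), np.round(np.median(P,0),4) if len(P) else"", np.round(P.min(0),3) if len(P) else"",np.round(P.max(0),3) if len(P) else"")
E
```

```text
{'time_s': 0.0, 'q': [53.9539, 21.84, 74.3857, 0.0005, 83.8605, -12.3362], 'qvel': [-0.0845, -0.0582, 0.0749, -0.1087, -0.0006, -0.069], 'joint_efforts': [-0.0011, -44.846, -23.1274, -0.0003, 0.0049, -0.0001], 'position': [0.221, 0.5033, 0.2307], 'tool_rot': [[-0.9156, 0.4021, -0.0009], [0.4021, 0.9156, -0.0012], [0.0003, -0.0015, -1.0]], 'ft_force': [0.0721, 0.4731, -0.1691], 'wrist_torque': [0.0362, -0.0028, -0.0002], 'grip_width': 0.0854}
top clip 0.61 [433.9, 270.8, 456.9, 302.4] 272 [ 0.4782 -0.1867  0.0088] [ 0.451 -0.214 -0.001] [ 0.503 -0.172  0.041]
top stand 0.65 [317.2, 162.9, 387.4, 258.4] 3843 [ 0.5951 -0.0322  0.0247] [ 0.521 -0.095  0.   ] [0.695 0.028 0.087]
top spindle_top 0.86 [334.8, 201.5, 365.9, 233.3] 776 [ 0.5833 -0.0258  0.0629] [ 0.562 -0.052  0.03 ] [ 0.618 -0.002  0.087]
top carriage_top 0.75 [327.1, 195.6, 372.7, 244.0] 1523 [ 0.5802 -0.0257  0.0403] [ 0.546 -0.068  0.007] [0.63  0.013 0.087]
top petri_dish 0.96 [160.6, 247.9, 217.2, 302.4] 2253 [0.4877 0.2438 0.0173] [ 0.443  0.198 -0.002] [0.535 0.291 0.023]
top petri_dish 0.68 [427.5, 262.0, 457.6, 301.
[... 844 characters left out ...]
 280.4] 1143 [ 0.5748 -0.0391  0.0358] [ 0.542 -0.069 -0.005] [0.68  0.059 0.083]
scene carriage_top 0.26 [401.2, 252.7, 478.4, 320.4] 3305 [ 0.6472 -0.227   0.0624] [ 0.538 -0.352 -0.004] [ 0.794 -0.106  0.134]
scene petri_dish 0.57 [217.9, 216.6, 260.6, 241.5] 846 [0.4814 0.2375 0.0151] [ 0.44   0.198 -0.003] [0.533 0.291 0.02 ]
scene petri_dish 0.42 [402.5, 253.4, 478.9, 316.6] 3280 [ 0.6469 -0.2264  0.0626] [ 0.538 -0.345 -0.003] [ 0.786 -0.101  0.133]
scene tape 0.64 [272.3, 195.2, 315.3, 222.5] 884 [0.6317 0.203  0.0182] [ 0.584  0.155 -0.005] [0.687 0.295 0.029]
scene tip_box 0.95 [402.5, 255.3, 478.2, 317.5] 3246 [ 0.6468 -0.2273  0.0627] [ 0.538 -0.349 -0.004] [ 0.789 -0.107  0.133]
```

Run:
```python
from h import *
im=np.load("top0.npz")["im"]
c=im[130:330,300:520]; save("top_crop.png",cv2.resize(c,None,fx=3,fy=3,interpolation=cv2.INTER_CUBIC)[:600,:])
```

```text
(no output)
```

View pics/top_crop.png

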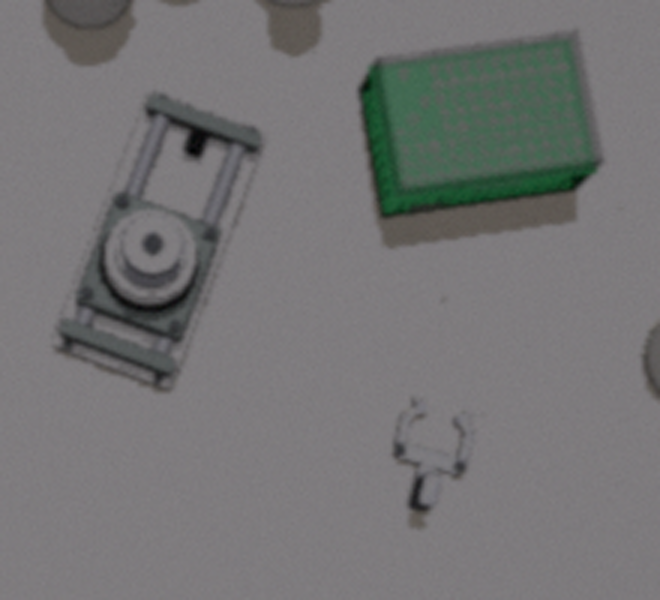

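View pics/scene0.png

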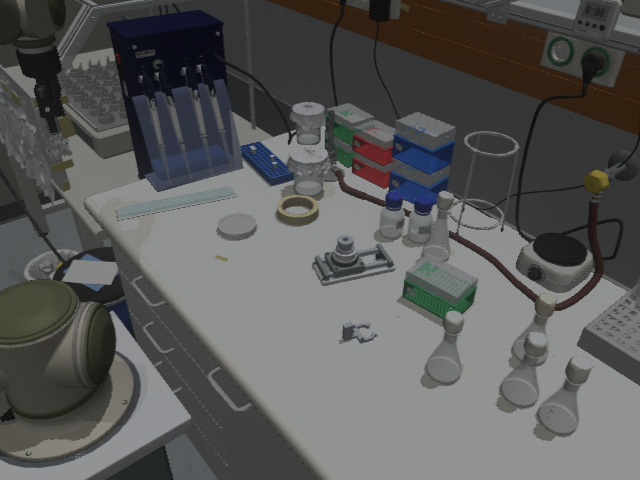

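The top crop shows the stand at about (160,240), with its front bar at lower left and its +x yawed about -21°. The clip is at about (432,455), jaws away from the robot and yawed about -10°. Next I'll move the wrist camera over the clip.

```bash
cat >> h.py <<'E'
def togo(target, yaw=None):
    """rows in tool units to go to world target; yaw = angle of the clip x axis wanted; tool y at yaw+90 or -90"""
    s=env.observe(); R=np.array(s["tool_rot"]); p=np.array(s["position"])
    sh=R.T@(np.array(target)-p)/0.04
    out=[sh]
    if yaw is not None:
        y=np.radians(yaw)
        best=None
        for f in(1,-1):
            Y=f*np.array([-np.sin(y),np.cos(y),0]); Z=np.array([0,0,-1.]); X=np.cross(Y,Z)
            r=cv2.Rodrigues(R.T@np.stack([X,Y,Z],1))[0].ravel()/0.15
            if best is None or np.linalg.norm(r)<np.linalg.norm(best): best=r
        out.append(best)
    return [np.round(o,3) for o in out], p
E
python3 - <<'E'
from h import *
i,R,t=cam("wrist"); s=env.observe(); T=np.array(s["tool_rot"])
c=-R.T@t; print("cam in tool",T.T@(c-np.array(s["position"])), "axes",np.round(T.T@R.T,3).tolist(), i["fx"],i["cx"],i["cy"])
print(togo([0.42,-0.17,0.25],-10))
E
```

```text
cam in tool [ 0.065717    0.00047607 -0.14286015] axes [[0.001, -0.966, -0.26], [1.0, 0.001, 0.0], [-0.0, -0.26, 0.966]] 432.68088792582154 328.16052791365104 241.09064920659833
([array([-11.323, -13.419,  -0.467]), array([-0.   , -0.   , -1.595])], array([0.22112362, 0.50356171, 0.23133383]))
```

>>> jog_arm(
  plan=[
    [[-0.63,-0.75,0,0,0,0],[-0.63,-0.75,0,0,0,0],[-0.63,-0.75,0,0,0,0],[-0.63,-0.75,0,0,0,0],[-0.63,-0.75,0,0,0,0],[-0.63,-0.75,0,0,0,0],[-0.63,-0.75,0,0,0,0],[-0.63,-0.75,0,0,0,0],[-0.63,-0.75,0,0,0,0],[-0.63,-0.75,0,0,0,0]],
  ],
  grip=1,
)

```text
time_s: 1.8
position: [0.3314, 0.1261, 0.2316]
tool_rot: [[-0.916, 0.402, 0.001], [0.402, 0.916, 0.0], [-0.001, 0.0, -1.0]]
ft_force: [1.2, 1.0, -0.1]
grip_width: 0.0855
```

>>> jog_arm(
  plan=[
    [[-0.63,-0.75,0,0,0,0],[-0.63,-0.75,0,0,0,0],[-0.63,-0.75,0,0,0,0],[-0.63,-0.75,0,0,0,0],[-0.63,-0.75,0,0,0,0],[-0.63,-0.75,0,0,0,0],[-0.63,-0.75,0,0,0,0],[-0.63,-0.75,0,0,0,0],[0,0,0,0,0,-0.8],[0,0,0,0,0,-0.8]],
  ],
)

```text
time_s: 2.8
position: [0.4194, -0.1743, 0.2311]
tool_rot: [[-0.985, 0.17, -0.0], [0.17, 0.985, 0.0], [0.0, 0.0, -1.0]]
ft_force: [-0.1, -0.5, -0.1]
grip_width: 0.0854
```

>>> jog_arm(
  plan=[
    [[0,0,0,0,0,0],[0,0,0,0,0,0],[0,0,0,0,0,0]],
  ],
)

```text
time_s: 3.1
position: [0.4193, -0.173, 0.2314]
tool_rot: [[-0.985, 0.175, 0.0], [0.175, 0.985, -0.0], [-0.0, -0.0, -1.0]]
ft_force: [-0.2, 0.7, -0.2]
grip_width: 0.0854
```

Run:
```python
from h import *
print(togo([0.42,-0.17,0.25],-10))
inf=cam("wrist"); im,d=vision.get_image("wrist"); save("w1.png",im); np.savez("w1.npz",d=d,im=im,R=inf[1],t=inf[2],K=[inf[0][k] for k in("fx","fy","cx","cy")])
for k in spotter.trace("wrist","clip")[:2]:
    np.save("w1mask.npy",k["pixels"]); P,u,v=pts("wrist",d,k["pixels"],inf); print(k["score"],k["rect"],len(P),P.min(0),P.max(0)); break
```

```text
([array([-0.003,  0.078, -0.464]), array([-0.001,  0.001, -0.008])], array([ 0.41932681, -0.17304392,  0.23144438]))
0.71 [299.0, 243.7, 345.7, 306.8] 1239 [ 4.50846006e-01 -2.14538200e-01  2.84318923e-04] [ 0.51688535 -0.16888486  0.03894863]
```

View pics/w1.png

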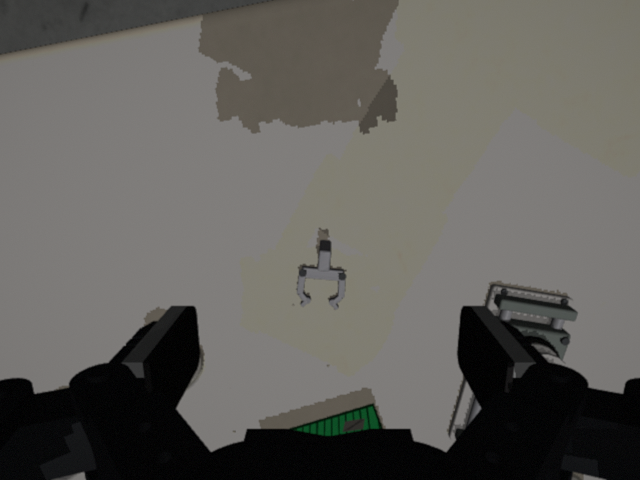

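Run:
```python
from h import *
from scipy.optimize import minimize
w=np.load("w1.npz"); d=w["d"]; K=dict(zip(("fx","fy","cx","cy"),w["K"]))
m=np.load("w1mask.npy"); m=cv2.dilate(m.astype(np.uint8),np.ones((5,5)))>0
P,u,v=pts("wrist",d,m,(K,w["R"],w["t"]))
g=P[P[:,2]<0.002]; 
print("ground z",np.median(g[:,2]) if len(g) else None)
T=P[P[:,2]>0.030]; F=P[(P[:,2]>0.0035)&(P[:,2]<0.012)]
print("tab",len(T),T.mean(0),T.min(0),T.max(0)); print("flat",len(F),np.median(F[:,2]), F.mean(0))
r=cv2.minAreaRect((T[:,:2]*1000).astype(np.float32)); print("tabrect",r)
r=cv2.minAreaRect((F[:,:2]*1000).astype(np.float32)); print("flatrect",r)
c=w["im"][200:330,250:400]; save("w1c.png",cv2.resize(c,None,fx=4,fy=4,interpolation=cv2.INTER_NEAREST))
```

```text
ground z 0.0004144674170765914
tab 271 [ 0.45966253 -0.18286168  0.03596259] [ 0.45102482 -0.1894203   0.03025607] [ 0.46955252 -0.1763135   0.03894863]
flat 918 0.006395908109540962 [ 0.48906188 -0.19087849  0.00643684]
tabrect ((460.4549865722656, -183.0447540283203), (10.005000114440918, 18.078155517578125), 74.8440170288086)
flatrect ((482.5641784667969, -189.28224182128906), (43.236454010009766, 64.12728118896484), 75.35803985595703)
```

View pics/w1c.png

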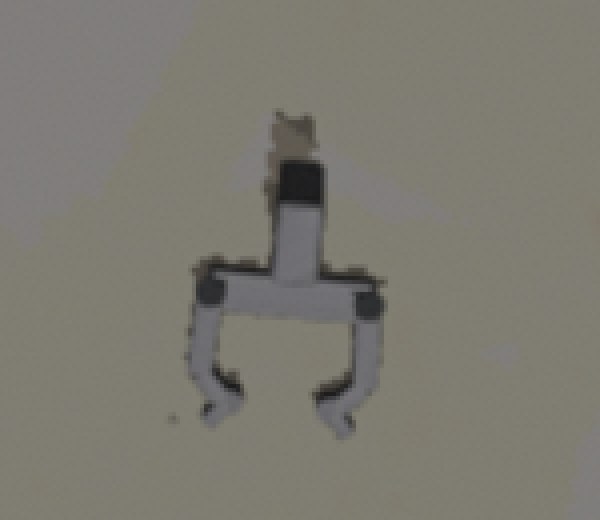

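Run:
```python
from h import *
print(togo([0.515,-0.0,0.21],-20.5))
```

```text
([array([-1.602,  4.677,  0.536]), array([-1.00e-03,  2.00e-03,  1.22e+00])], array([ 0.41934429, -0.17306187,  0.23143793]))
```

>>> jog_arm(
  plan=[
    [[-0.27,0.78,0.09,0,0,0],[-0.27,0.78,0.09,0,0,0],[-0.27,0.78,0.09,0,0,0],[-0.27,0.78,0.09,0,0,0],[-0.27,0.78,0.09,0,0,0],[-0.27,0.78,0.09,0,0,0],[0,0,0,0,0,0.61],[0,0,0,0,0,0.61],[0,0,0,0,0,0],[0,0,0,0,0,0]],
  ],
)

```text
time_s: 4.2
position: [0.5155, -0.0001, 0.2097]
tool_rot: [[-0.938, 0.348, 0.0], [0.348, 0.938, 0.0], [-0.0, 0.0, -1.0]]
ft_force: [0.8, -0.6, -0.5]
grip_width: 0.0851
```

Run:
```python
from h import *
inf=cam("wrist"); im,d=vision.get_image("wrist"); save("w2.png",im)
M={}
for q in("stand","spindle_top","carriage_top"):
    for k in spotter.trace("wrist",q)[:1]:
        M[q]=k["pixels"]; P,u,v=pts("wrist",d,k["pixels"],inf); print(q,k["score"],k["rect"],len(P),P.min(0),P.max(0))
np.savez("w2.npz",d=d,im=im,R=inf[1],t=inf[2],K=[inf[0][k] for k in("fx","fy","cx","cy")],**M)
```

```text
stand 0.76 [284.5, 229.5, 375.4, 410.5] 16045 [ 0.51941511 -0.09912656 -0.00165608] [0.70407107 0.03179559 0.08377784]
spindle_top 0.75 [300.9, 282.7, 365.2, 359.2] 4140 [ 0.56275043 -0.05735633  0.00960887] [0.64379191 0.00123207 0.08377784]
```

View pics/w2.png

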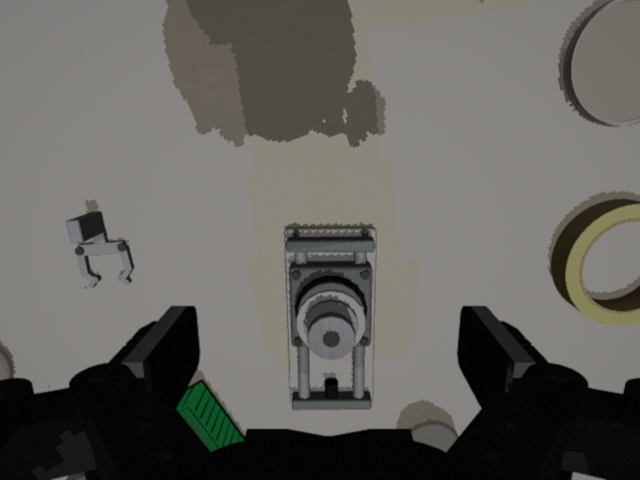

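Run:
```python
from h import *
w=np.load("w2.npz"); d=w["d"]; K=dict(zip(("fx","fy","cx","cy"),w["K"])); I=(K,w["R"],w["t"])
P,u,v=pts("wrist",d,w["stand"],I)
z=P[:,2]
h,e=np.histogram(z,bins=np.arange(-.004,.09,.002)); print([(round(a,3),int(b)) for a,b in zip(e,h)])
def circ(lo,hi):
    Q=P[(z>lo)&(z<hi)]; c,r=cv2.minEnclosingCircle((Q[:,:2]*1000).astype(np.float32)); print("circ",len(Q),np.median(Q[:,2]),Q[:,:2].mean(0),np.median(Q[:,:2],0),c,r)
circ(.0785,.0835)
for lo,hi,n in((.023,.027,"bars"),(.028,.0325,"carr"),(.008,.0125,"plate")):
    Q=P[(z>lo)&(z<hi)]; print(n,len(Q),np.median(Q[:,2]),cv2.minAreaRect((Q[:,:2]*1000).astype(np.float32)))
Q=P[(z>-.003)&(z<.028)]; print(cv2.minAreaRect((Q[:,:2]*1000).astype(np.float32)))
# all plane points
A,u,v=pts("wrist",d,np.ones_like(d,bool),I); g=A[(abs(A[:,2])<.005)]; print("ground",np.median(g[:,2]))
```

```text
[(np.float64(-0.004), 0), (np.float64(-0.002), 38), (np.float64(0.0), 95), (np.float64(0.002), 30), (np.float64(0.004), 38), (np.float64(0.006), 174), (np.float64(0.008), 1504), (np.float64(0.01), 2503), (np.float64(0.012), 221), (np.float64(0.014), 159), (np.float64(0.016), 195), (np.float64(0.018), 408), (np.float64(0.02), 943), (np.float64(0.022), 961), (np.float64(0.024), 1546), (np.float64(0.026), 418), (np.float64(0.028), 805), (np.float64(0.03), 1060), (np.float64(0.032), 259), (np.float64(0.034), 214), (np.float64(0.036), 338), (np.float64(0.038), 57), (np.float64(0.04), 332), (np.float64(0.042), 63), (np.float64(0.044), 0), (np.float64(0.046), 0), (np.float64(0.048), 0), (np.float64(0.05), 1), (np.float64(0.052), 3), (np.float64(0.054), 73), (np.float64(0.056), 884), (np.float64(0.058), 193), (np.float64(0.06), 248), (np.float64(0.062), 446), (np.float64(0.064), 4), (np.float64(0.066), 0), (np.float64(0.068), 0), (np.float64(0.07), 0), (np.float64(0.072), 9), (np.float64(0.074), 52), (np.float64(0.076), 52), (np.float64(0.078), 96), (np.float64(0.08), 1294), (np.float64(0.082), 329), (np.float64(0.084), 0), (np.float64(0.086), 0)]
circ 1708 0.08135334900695418 [ 0.58779525 -0.0239581 ] [ 0.58767705 -0.02392428] (588.4838256835938, -24.33190155029297) 17.21913719177246
bars 2258 0.02506125636824898 ((608.952392578125, -31.37118911743164), (69.28981018066406, 153.8771514892578), 70.04756164550781)
carr 1929 0.030178491469653304 ((588.3510131835938, -24.199989318847656), (65.65424346923828, 70.39784240722656), 70.15579986572266)
plate 4081 0.010261648859712036 ((607.8772583007812, -31.14920425415039), (75.79751586914062, 163.5237274169922), 70.0927505493164)
((615.336669921875, -33.647315979003906), (78.57785034179688, 179.48304748535156), 69.7156982421875)
ground 0.0003703478540341714
```

Run:
```python
from h import *
print(togo([0.460,-0.183,0.09],-15))
```

```text
([array([-0.293, -4.766,  2.995]), array([-0.   ,  0.001, -0.629])], array([ 5.15486763e-01, -2.25706017e-04,  2.09809593e-01]))
```

>>> jog_arm(
  plan=[
    [[-0.05,-0.79,0,0,0,0],[-0.05,-0.79,0,0,0,0],[-0.05,-0.79,0,0,0,0],[-0.05,-0.79,0.75,0,0,0],[-0.05,-0.79,0.75,0,0,0],[-0.05,-0.8,0.75,0,0,0],[0,0,0.75,0,0,-0.63],[0,0,0,0,0,0],[0,0,0,0,0,0]],
  ],
  grip=0,
  squeeze=100,
)

```text
time_s: 5.3
position: [0.4606, -0.1823, 0.0904]
tool_rot: [[-0.965, 0.261, -0.0], [0.261, 0.965, 0.0], [0.0, 0.0, -1.0]]
ft_force: [0.3, -0.7, 0.1]
grip_width: 0.0425
```

Run:
```python
from h import *
print(togo([0.460,-0.183,0.006],-15))
inf=cam("wrist"); im,d=vision.get_image("wrist"); save("w3.png",im)
k=spotter.trace("wrist","clip")[:1][0]; m=cv2.dilate(k["pixels"].astype(np.uint8),np.ones((5,5)))>0
P,u,v=pts("wrist",d,m,inf); print(k["score"],k["rect"])
T=P[P[:,2]>0.030]; F=P[(P[:,2]>0.0035)&(P[:,2]<0.012)]
for Q in(T,F):
    if len(Q)>10: print(len(Q),cv2.minAreaRect((Q[:,:2]*1000).astype(np.float32)),np.median(Q[:,2]))
```

```text
([array([ 0.011, -0.023,  2.109]), array([ 0.001, -0.001, -0.015])], array([ 0.46064921, -0.18225019,  0.09035372]))
0.84 [289.6, 235.1, 361.5, 340.6]
786 ((460.1784973144531, -183.11978149414062), (9.750395774841309, 17.92788314819336), 74.56985473632812) 0.03608158128307237
2328 ((482.6891174316406, -189.08460998535156), (43.64594268798828, 64.4772720336914), 73.55778503417969) 0.006351434050850835
```

View pics/w3.png

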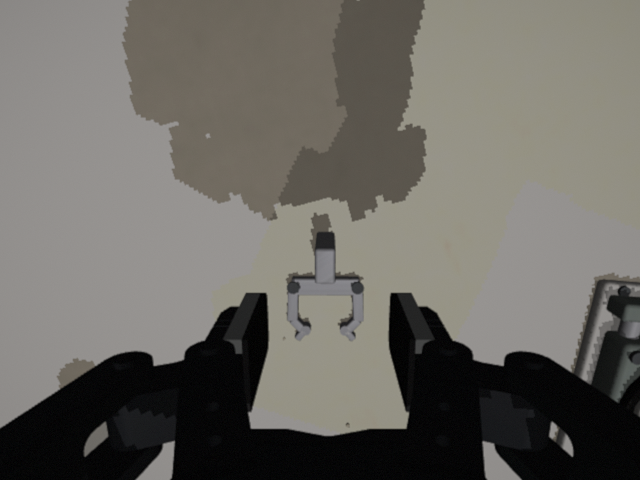

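The tab is centred between the fingers, at about pixel (325,255), and the two measurements agree. Descending to grip.

>>> jog_arm(
  plan=[
    [[0.01,-0.02,0.5,0,0,0],[0,0,0.5,0,0,0],[0,0,0.5,0,0,0],[0,0,0.4,0,0,0],[0,0,0.2,0,0,0],[0,0,0,0,0,0],[0,0,0,0,0,0]],
  ],
)

```text
time_s: 6.1
position: [0.4604, -0.1831, 0.0067]
tool_rot: [[-0.966, 0.259, 0.001], [0.259, 0.966, -0.001], [-0.002, -0.001, -1.0]]
ft_force: [0.1, -0.3, 0.7]
grip_width: 0.0425
```

>>> jog_arm(
  plan=[
    [[0,0,0,0,0,0],[0,0,0,0,0,0],[0,0,0,0,0,0],[0,0,0,0,0,0],[0,0,0,0,0,0],[0,0,0,0,0,0],[0,0,0,0,0,0],[0,0,0,0,0,0]],
  ],
  grip=-1,
  squeeze=110,
)

```text
time_s: 6.9
position: [0.4601, -0.1831, 0.0066]
tool_rot: [[-0.966, 0.259, 0.001], [0.259, 0.966, -0.001], [-0.001, -0.0, -1.0]]
ft_force: [-1.1, 0.7, 6.9]
grip_width: 0.0082
```

>>> jog_arm(
  plan=[
    [[0,0,-0.2,0,0,0],[0,0,-0.5,0,0,0],[0,0,-0.8,0,0,0],[0,0,-0.8,0,0,0],[0,0,-0.7,0,0,0],[0,0,0,0,0,0],[0,0,0,0,0,0],[0,0,0,0,0,0]],
  ],
)

```text
time_s: 7.7
position: [0.4593, -0.1826, 0.1249]
tool_rot: [[-0.966, 0.259, -0.002], [0.259, 0.966, 0.001], [0.002, 0.001, -1.0]]
ft_force: [0.1, 0.3, -1.3]
grip_width: 0.0081
```

```bash
cat > look.py <<'E'
from h import *
import sys
def look(n):
    s=env.observe(); inf=cam("wrist"); im,d=vision.get_image("wrist"); save(n,im)
    k=spotter.trace("wrist","clip")[:1]
    if not k: print("no clip"); return
    k=k[0]; print(k["score"],k["rect"])
    P,u,v=pts("wrist",d,k["pixels"],inf); T=np.array(s["tool_rot"]); p=np.array(s["position"])
    Q=(P-p)@T  # tool coords
    C=np.stack([-Q[:,0],Q[:,1],-Q[:,2]],1)  # rel to TCP: fwd, tool y, up
    return C,u,v,im,d,s,inf
if __name__=="__main__":
    r=look(sys.argv[1]); C=r[0]
    h,e=np.histogram(C[:,2],bins=np.arange(-.016,.04,.002)); print([(round(float(a),3),int(b)) for a,b in zip(e,h)])
    F=C[(C[:,2]<.004)&(C[:,2]>-.010)&(C[:,0]>.01)]
    A=np.c_[F[:,:2],np.ones(len(F))]; co,res,_,_=np.linalg.lstsq(A,F[:,2],rcond=None)
    print("plane dz/dfwd,dz/dy,z0",co, "median z",np.median(F[:,2]))
    print(cv2.minAreaRect((F[:,:2]*1000).astype(np.float32)), F.min(0),F.max(0))
    print("pos",r[5]["position"],"ft",r[5]["ft_force"],r[5]["grip_width"])
E
python3 look.py w4.png
```

```text
0.92 [317.9, 290.0, 350.0, 424.9]
[(-0.016, 0), (-0.014, 0), (-0.012, 0), (-0.01, 0), (-0.008, 0), (-0.006, 21), (-0.004, 66), (-0.002, 52), (0.0, 52), (0.002, 50), (0.004, 55), (0.006, 52), (0.008, 64), (0.01, 55), (0.012, 70), (0.014, 65), (0.016, 68), (0.018, 71), (0.02, 75), (0.022, 75), (0.024, 76), (0.026, 103), (0.028, 1136), (0.03, 404), (0.032, 13), (0.034, 2), (0.036, 0)]
plane dz/dfwd,dz/dy,z0 [-0.04310257  1.74631677 -0.01779392] median z -0.003754102732214556
((47.74949264526367, 9.256897926330566), (0.7855674028396606, 3.117586612701416), 63.722373962402344) [ 0.04618908  0.00884187 -0.00596981] [ 0.04932109  0.009705   -0.00158328]
pos [ 0.45925299 -0.18261767  0.12486638] ft [ 0.10343228  0.32493393 -1.27342679] 0.008050240033648374
```

View pics/w4.png

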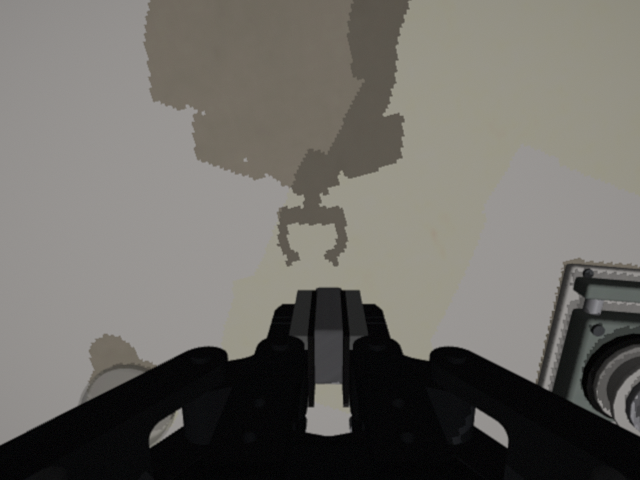

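```bash
cat > look2.py <<'E'
from look import *
r=look(sys.argv[1]); C,u,v=r[:3]
F=C[(C[:,2]<.033)&(C[:,2]>.0265)]
for _ in range(3):
    A=np.c_[F[:,:2],np.ones(len(F))]; co=np.linalg.lstsq(A,F[:,2],rcond=None)[0]; e=F[:,2]-A@co
    F=F[abs(e)<2.5*e.std()]
print("n",len(F),"tab top plane dz/dfwd,dz/dy,z0",np.round(co,4),"med z",np.median(F[:,2]),"std",e.std())
print(cv2.minAreaRect((F[:,:2]*1000).astype(np.float32)), F.min(0),F.max(0))
B=C[(C[:,2]<-.0)&(C[:,2]>-.01)]; print("low pts",len(B),B.min(0) if len(B) else"",B.max(0) if len(B) else"")
E=C[(C[:,2]<.024)&(C[:,2]>0.002)]; b=np.polyfit(E[:,2],E[:,0],1); print("tab rear face fwd vs up",b, np.median(E,0))
print("pos",np.round(r[5]["position"],4),"ft",np.round(r[5]["ft_force"],2),r[5]["grip_width"])
E
python3 look2.py w5.png
```

```text
0.64 [315.2, 288.4, 348.4, 421.9]
n 1504 tab top plane dz/dfwd,dz/dy,z0 [0.0161 0.0062 0.0296] med z 0.029587183066602792 std 0.0005801988866498088
((-0.00469970703125, 0.6094222068786621), (18.547849655151367, 8.055096626281738), 0.28414657711982727) [-0.0092653  -0.00338187  0.02799173] [0.00927585 0.00467778 0.03101363]
low pts 117 [-0.00901503 -0.00312135 -0.00600885] [ 4.87748672e-02  9.61866502e-03 -9.10647120e-05]
tab rear face fwd vs up [-0.00097468 -0.00852264] [-0.00853288  0.00048326  0.01428191]
pos [ 0.4594 -0.1827  0.1248] ft [-0.04 -0.56 -1.17] 0.007955486893404003
```

The image shows the clip held level: tab top at about (328,295), tilt about 0.016 rad, yaw within 0.3°, and the underside 6.5 mm below the TCP. Next is the approach pose in front of the stand.

Run:
```python
from h import *
print(togo([0.5093,0.0042,0.125],-20))
```

```text
([array([1.100e-02, 4.837e+00, 2.000e-03]), array([ 0.004, -0.011,  0.578])], array([ 0.45954062, -0.18278589,  0.12495753]))
```

>>> jog_arm(
  plan=[
    [[0,0.6,0,0,0,0],[0,0.7,0,0,0,0],[0,0.7,0,0,0,0],[0,0.7,0,0,0,0],[0,0.7,0,0,0,0],[0,0.7,0,0,0,0],[0,0.5,0,0,0,0],[0,0.24,0,0,0,0.58],[0,0,0,0,0,0],[0,0,0,0,0,0]],
  ],
)

```text
time_s: 8.9
position: [0.5098, 0.0038, 0.1254]
tool_rot: [[-0.94, 0.34, -0.001], [0.34, 0.94, -0.0], [0.001, -0.0, -1.0]]
ft_force: [-0.5, -0.5, -1.0]
grip_width: 0.0081
```

>>> jog_arm(
  plan=[
    [[0,0,0.3,0,0,0],[0,0,0.4,0,0,0],[0,0,0.4,0,0,0],[0,0,0.26,0,0,0],[0,0,0,0,0,0],[0,0,0,0,0,0]],
  ],
)

```text
time_s: 9.5
position: [0.5102, 0.0036, 0.0716]
tool_rot: [[-0.94, 0.342, 0.0], [0.342, 0.94, -0.0], [-0.0, 0.0, -1.0]]
ft_force: [0.3, -0.6, -0.3]
grip_width: 0.0078
```

```bash
python3 look2.py w6.png
cat > sp.py <<'E'
from h import *
import sys
n=sys.argv[1] if len(sys.argv)>1 else "sp.png"
s=env.observe(); inf=cam("wrist"); im,d=vision.get_image("wrist"); save(n,im)
A,u,v=pts("wrist",d,np.ones_like(d,bool),inf)
T=np.array(s["tool_rot"]); p=np.array(s["position"]); Q=(A-p)@T; C=np.stack([-Q[:,0],Q[:,1]],1)*1000
ok=(A[:,2]>.079)&(A[:,2]<.084)&(C[:,0]>35)&(abs(C[:,1])<30)
D=C[ok]; print(len(D), cv2.minEnclosingCircle(D.astype(np.float32)) if len(D) else"", D.min(0) if len(D) else "",D.max(0)if len(D) else "")
im2=im.copy(); im2[v[ok],u[ok]]=[255,0,0]; save(n.replace(".png","m.png"),im2)
print(np.round(p,4),np.round(s["ft_force"],2),s["time_s"])
E
python3 sp.py sp1.png
```

```text
0.84 [316.6, 290.9, 350.4, 428.6]
n 1544 tab top plane dz/dfwd,dz/dy,z0 [0.0115 0.0003 0.0296] med z 0.029589679075752155 std 0.0005706688484403399
((0.14136123657226562, 0.6138656139373779), (18.79445457458496, 8.069122314453125), 0.34316495060920715) [-0.00927785 -0.00337217  0.02804751] [0.00955015 0.00469558 0.03097615]
low pts 152 [-0.00921022 -0.00389392 -0.00683067] [ 4.96008985e-02  9.75095137e-03 -7.90082057e-05]
tab rear face fwd vs up [ 0.00224285 -0.00863682] [-0.00858303  0.000801    0.01416407]
pos [0.5102 0.0036 0.0716] ft [ 0.33 -0.55 -0.34] 0.007784928603088658
0   
[0.5104 0.0038 0.072 ] [ 0.56  0.64 -0.85] 9.6
```

View pics/sp1m.png

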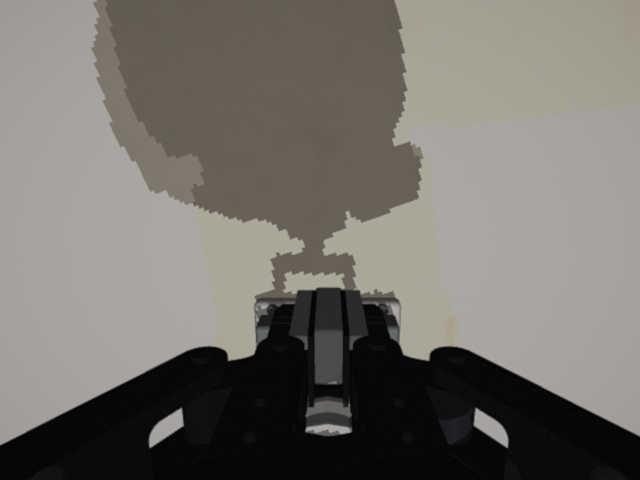

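>>> jog_arm(
  plan=[
    [[-0.1,-0.005,0.025,0,0,0],[-0.1,0,0,0,0,0],[-0.1,0,0,0,0,0],[-0.1,0,0,0,0,0],[0,0,0,0,0,0],[0,0,0,0,0,0]],
  ],
  squeeze=120,
)

```text
time_s: 10.25
position: [0.525, -0.0017, 0.0702]
tool_rot: [[-0.94, 0.342, -0.0], [0.342, 0.94, 0.0], [0.0, -0.0, -1.0]]
ft_force: [0.9, -0.2, -0.2]
grip_width: 0.0086
```

```bash
cat > st.py <<'E'
from h import *
s=env.observe(); p=np.array(s["position"]); f=np.array(s["ft_force"])
ax=np.array([.5881,-.0248]); X=np.array([.9397,-.342]); Y=np.array([.342,.9397]); T=np.array(s["tool_rot"])
d=p[:2]-ax
print("t",s["time_s"],"seat short of unloaded axis mm",round(-(d@X)*1000-39,2),"lat",round(d@Y*1000,2),"z seat",round((p[2]-.0066+.003)*1000,2),"push",round(-f[:2]@X,2),"lat f",round(f[:2]@Y,2),"fz",round(f[2],2),"yaw",round(np.degrees(np.arctan2(-T[0,1],T[1,1])),2), "tq",np.round(s["wrist_torque"],2),s["grip_width"])
E
python3 st.py
python3 - <<'E'
from h import *
for n in("top","scene"):
    im,d=vision.get_image(n); c=im[190:260,310:390] if n=="top" else im[200:300,290:410]
    save(n+"1.png",cv2.resize(c,None,fx=6,fy=6,interpolation=cv2.INTER_CUBIC))
E
```

```text
t 10.25 seat short of unloaded axis mm 28.24 lat 0.15 z seat 66.64 push -0.92 lat f 0.16 fz -0.18 yaw -20.01 tq [-0.   -0.03 -0.03] 0.008606071051354207
```

View pics/scene1.png

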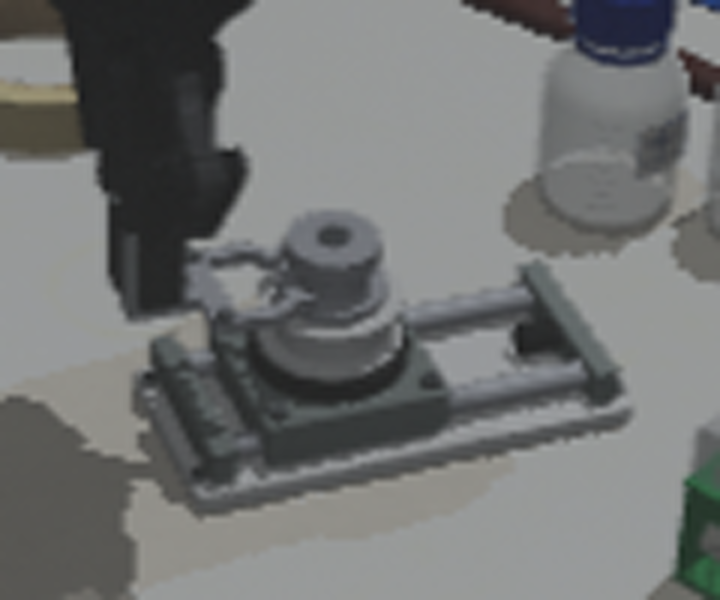

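View pics/top1.png

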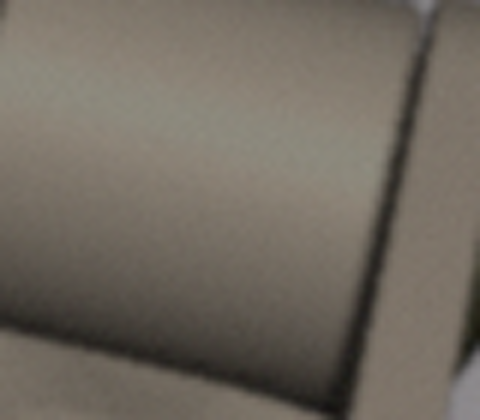

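The scene view shows the jaws level with the groove on either side of the shaft, at about (285,285). Now I'll press slowly.

>>> jog_arm(
  plan=[
    [[-0.1,0,0,0,0,0],[-0.1,0,0,0,0,0],[0,0,0,0,0,0],[0,0,0,0,0,0]],
  ],
)

```text
time_s: 10.75
position: [0.5326, -0.0044, 0.0703]
tool_rot: [[-0.94, 0.342, -0.0], [0.342, 0.94, -0.0], [0.0, -0.0, -1.0]]
ft_force: [-0.3, -0.2, -1.6]
grip_width: 0.0079
```

```bash
python3 st.py
```

```text
t 10.75 seat short of unloaded axis mm 20.16 lat 0.14 z seat 66.67 push 0.22 lat f -0.28 fz -1.6 yaw -20.02 tq [0.05 0.07 0.04] 0.007880956651212362
```

>>> jog_arm(
  plan=[
    [[-0.05,0,0,0,0,0],[-0.05,0,0,0,0,0],[0,0,0,0,0,0],[0,0,0,0,0,0]],
  ],
)

```text
time_s: 11.15
position: [0.5359, -0.0057, 0.0702]
tool_rot: [[-0.94, 0.342, -0.001], [0.342, 0.94, 0.0], [0.001, -0.0, -1.0]]
ft_force: [-3.0, -0.0, -0.8]
grip_width: 0.0083
```

```bash
python3 st.py
```

```text
t 11.15 seat short of unloaded axis mm 16.57 lat 0.15 z seat 66.57 push 2.8 lat f -1.07 fz -0.75 yaw -20.01 tq [0.07 0.37 0.01] 0.008270061272673958
```

>>> jog_arm(
  plan=[
    [[-0.05,0,0,0,0,0],[-0.05,0,0,0,0,0],[0,0,0,0,0,0],[0,0,0,0,0,0]],
  ],
)

```text
time_s: 11.55
position: [0.54, -0.0071, 0.0703]
tool_rot: [[-0.94, 0.342, -0.0], [0.342, 0.94, 0.0], [0.0, -0.0, -1.0]]
ft_force: [-3.0, 1.4, -2.2]
grip_width: 0.0079
```

>>> jog_arm(
  plan=[
    [[-0.05,0,0,0,0,0],[-0.05,0,0,0,0,0],[0,0,0,0,0,0],[0,0,0,0,0,0]],
  ],
)

```text
time_s: 11.95
position: [0.5439, -0.0086, 0.0704]
tool_rot: [[-0.94, 0.342, 0.0], [0.342, 0.94, -0.0], [-0.0, 0.0, -1.0]]
ft_force: [-2.5, 0.4, -0.7]
grip_width: 0.0082
```

```bash
python3 st.py
```

```text
t 11.95 seat short of unloaded axis mm 8.06 lat 0.14 z seat 66.75 push 2.48 lat f -0.46 fz -0.68 yaw -20.02 tq [ 0.15  0.36 -0.05] 0.008154865201020977
```

>>> jog_arm(
  plan=[
    [[-0.05,0,0,0,0,0],[-0.05,0,0,0,0,0],[0,0,0,0,0,0],[0,0,0,0,0,0]],
  ],
)

```text
time_s: 12.35
position: [0.5477, -0.0099, 0.0703]
tool_rot: [[-0.94, 0.342, 0.0], [0.342, 0.94, -0.0], [-0.0, 0.0, -1.0]]
ft_force: [-1.8, -0.2, -1.7]
grip_width: 0.0083
```

>>> jog_arm(
  plan=[
    [[-0.05,0,0,0,0,0],[-0.05,0,0,0,0,0],[0,0,0,0,0,0],[0,0,0,0,0,0]],
  ],
)

```text
time_s: 12.75
position: [0.5514, -0.0113, 0.0703]
tool_rot: [[-0.94, 0.342, 0.0], [0.342, 0.94, -0.0], [-0.0, 0.0, -1.0]]
ft_force: [-2.4, 1.7, -0.7]
grip_width: 0.0079
```

```bash
python3 st.py
```

```text
t 12.75 seat short of unloaded axis mm 0.11 lat 0.17 z seat 66.72 push 2.81 lat f 0.76 fz -0.7 yaw -20.01 tq [ 0.19  0.37 -0.04] 0.007887579712702384
```

>>> jog_arm(
  plan=[
    [[-0.05,0,0,0,0,0],[-0.05,0,0,0,0,0],[0,0,0,0,0,0],[0,0,0,0,0,0]],
  ],
)

```text
time_s: 13.15
position: [0.5552, -0.0126, 0.0703]
tool_rot: [[-0.94, 0.342, 0.0], [0.342, 0.94, -0.0], [-0.0, 0.0, -1.0]]
ft_force: [-1.8, -0.3, -0.3]
grip_width: 0.0077
```

>>> jog_arm(
  plan=[
    [[-0.05,0,0,0,0,0],[-0.05,0,0,0,0,0],[0,0,0,0,0,0],[0,0,0,0,0,0]],
  ],
)

```text
time_s: 13.55
position: [0.5589, -0.014, 0.0703]
tool_rot: [[-0.94, 0.342, 0.0], [0.342, 0.94, -0.0], [-0.0, 0.0, -1.0]]
ft_force: [-1.6, 0.8, -0.9]
grip_width: 0.008
```

```bash
python3 st.py
```

```text
t 13.55 seat short of unloaded axis mm -7.89 lat 0.18 z seat 66.72 push 1.79 lat f 0.25 fz -0.87 yaw -20.01 tq [0.17 0.34 0.01] 0.008021485282005861
```

>>> jog_arm(
  plan=[
    [[-0.05,0,0,0,0,0],[-0.05,0,0,0,0,0],[0,0,0,0,0,0],[0,0,0,0,0,0]],
  ],
)

```text
time_s: 13.95
position: [0.5627, -0.0154, 0.0703]
tool_rot: [[-0.94, 0.342, 0.0], [0.342, 0.94, -0.0], [-0.0, 0.0, -1.0]]
ft_force: [-1.9, 0.7, -0.2]
grip_width: 0.0079
```

```bash
python3 st.py
```

```text
t 13.95 seat short of unloaded axis mm -11.91 lat 0.15 z seat 66.72 push 2.03 lat f 0.01 fz -0.24 yaw -20.02 tq [0.11 0.34 0.  ] 0.007925882589796814
```

>>> jog_arm(
  plan=[
    [[-0.05,0,0,0,0,0],[-0.05,0,0,0,0,0],[0,0,0,0,0,0],[0,0,0,0,0,0]],
  ],
)

```text
time_s: 14.35
position: [0.5664, -0.0167, 0.0703]
tool_rot: [[-0.94, 0.342, 0.0], [0.342, 0.94, -0.0], [-0.0, 0.0, -1.0]]
ft_force: [-2.3, 0.4, -0.5]
grip_width: 0.0082
```

```bash
python3 st.py
```

```text
t 14.35 seat short of unloaded axis mm -15.89 lat 0.16 z seat 66.71 push 2.26 lat f -0.45 fz -0.51 yaw -20.01 tq [ 0.21  0.44 -0.01] 0.00816809993340855
```

>>> jog_arm(
  plan=[
    [[-0.05,0,0,0,0,0],[-0.04,0,0,0,0,0],[0,0,0,0,0,0],[0,0,0,0,0,0]],
  ],
)

```text
time_s: 14.75
position: [0.5698, -0.018, 0.0703]
tool_rot: [[-0.94, 0.342, 0.0], [0.342, 0.94, -0.0], [-0.0, 0.0, -1.0]]
ft_force: [-0.4, 1.0, -0.8]
grip_width: 0.0082
```

>>> jog_arm(
  plan=[
    [[-0.05,0,0,0,0,0],[-0.02,0,0,0,0,0],[0,0,0,0,0,0],[0,0,0,0,0,0]],
  ],
)

```text
time_s: 15.15
position: [0.5722, -0.0189, 0.0703]
tool_rot: [[-0.94, 0.342, -0.0], [0.342, 0.94, 0.0], [0.0, -0.0, -1.0]]
ft_force: [-2.4, 1.7, -0.2]
grip_width: 0.0078
```

```bash
python3 st.py
```

```text
t 15.15 seat short of unloaded axis mm -22.05 lat 0.15 z seat 66.68 push 2.85 lat f 0.73 fz -0.23 yaw -20.01 tq [0.23 0.51 0.02] 0.007820452005569552
```

>>> jog_arm(
  plan=[
    [[-0.05,0,0,0,0,0],[0,0,0,0,0,0],[0,0,0,0,0,0]],
  ],
)

```text
time_s: 15.45
position: [0.5737, -0.0194, 0.07]
tool_rot: [[-0.94, 0.342, -0.002], [0.342, 0.94, 0.0], [0.002, -0.0, -1.0]]
ft_force: [-6.1, 2.2, -0.7]
grip_width: 0.0078
```

```bash
python3 st.py
```

```text
t 15.45 seat short of unloaded axis mm -23.6 lat 0.14 z seat 66.43 push 6.48 lat f -0.03 fz -0.7 yaw -20.01 tq [0.34 0.9  0.02] 0.007785517560376211
```

>>> jog_arm(
  plan=[
    [[-0.05,0,0,0,0,0],[0,0,0,0,0,0],[0,0,0,0,0,0]],
  ],
)

```text
time_s: 15.75
position: [0.5751, -0.0199, 0.0699]
tool_rot: [[-0.94, 0.342, -0.003], [0.342, 0.94, 0.001], [0.003, -0.0, -1.0]]
ft_force: [-7.5, 3.2, -0.7]
grip_width: 0.0079
```

```bash
python3 st.py
```

```text
t 15.75 seat short of unloaded axis mm -25.08 lat 0.16 z seat 66.26 push 8.16 lat f 0.49 fz -0.72 yaw -20.01 tq [ 0.51  1.2  -0.02] 0.007926175271755478
```

>>> jog_arm(
  plan=[
    [[-0.03,0,-0.01,0,0,0],[0,0,0,0,0,0],[0,0,0,0,0,0]],
  ],
)

```text
time_s: 16.05
position: [0.5758, -0.0202, 0.0701]
tool_rot: [[-0.94, 0.342, -0.004], [0.342, 0.94, 0.001], [0.004, -0.0, -1.0]]
ft_force: [-7.8, 3.3, -1.2]
grip_width: 0.0084
```

```bash
python3 st.py
```

```text
t 16.05 seat short of unloaded axis mm -25.86 lat 0.15 z seat 66.51 push 8.5 lat f 0.43 fz -1.18 yaw -20.0 tq [ 0.49  1.34 -0.01] 0.008446338568541017
```

>>> jog_arm(
  plan=[
    [[-0.03,0,0,0,0,0],[0,0,0,0,0,0],[0,0,0,0,0,0]],
  ],
)

```text
time_s: 16.35
position: [0.5767, -0.0205, 0.07]
tool_rot: [[-0.94, 0.342, -0.005], [0.342, 0.94, 0.001], [0.005, -0.0, -1.0]]
ft_force: [-9.0, 2.9, -0.5]
grip_width: 0.0077
```

```bash
python3 st.py
```

```text
t 16.35 seat short of unloaded axis mm -26.8 lat 0.15 z seat 66.42 push 9.49 lat f -0.38 fz -0.46 yaw -20.0 tq [ 0.58  1.53 -0.03] 0.007670899665769571
```

>>> jog_arm(
  plan=[
    [[-0.03,0,0,0,0,0],[0,0,0,0,0,0],[0,0,0,0,0,0]],
  ],
)

```text
time_s: 16.65
position: [0.5776, -0.0208, 0.0699]
tool_rot: [[-0.94, 0.342, -0.005], [0.342, 0.94, 0.002], [0.006, -0.0, -1.0]]
ft_force: [-9.0, 3.9, -0.5]
grip_width: 0.0082
```

```bash
python3 st.py
```

```text
t 16.65 seat short of unloaded axis mm -27.72 lat 0.18 z seat 66.31 push 9.82 lat f 0.55 fz -0.46 yaw -20.0 tq [ 0.57  1.65 -0.04] 0.008224247268056196
```

>>> jog_arm(
  plan=[
    [[-0.03,0,0,0,0,0],[0,0,0,0,0,0],[0,0,0,0,0,0]],
  ],
)

```text
time_s: 16.95
position: [0.5784, -0.0211, 0.0698]
tool_rot: [[-0.94, 0.342, -0.006], [0.342, 0.94, 0.002], [0.006, -0.0, -1.0]]
ft_force: [-10.0, 3.8, -0.2]
grip_width: 0.0081
```

```bash
python3 st.py
```

```text
t 16.95 seat short of unloaded axis mm -28.66 lat 0.16 z seat 66.2 push 10.67 lat f 0.13 fz -0.16 yaw -20.0 tq [ 0.7   1.82 -0.  ] 0.0081367709991385
```

>>> jog_arm(
  plan=[
    [[-0.03,0,-0.005,0,0,0],[0,0,0,0,0,0],[0,0,0,0,0,0]],
  ],
)

```text
time_s: 17.25
position: [0.5794, -0.0214, 0.0699]
tool_rot: [[-0.94, 0.342, -0.007], [0.342, 0.94, 0.002], [0.007, -0.0, -1.0]]
ft_force: [-10.9, 4.7, -0.4]
grip_width: 0.0082
```

```bash
python3 st.py
```

```text
t 17.25 seat short of unloaded axis mm -29.64 lat 0.18 z seat 66.34 push 11.86 lat f 0.72 fz -0.4 yaw -20.0 tq [0.65 1.9  0.  ] 0.008164400445364699
```

>>> jog_arm(
  plan=[
    [[-0.03,0,-0.005,0,0,0],[0,0,0,0,0,0],[0,0,0,0,0,0]],
  ],
)

```text
time_s: 17.55
position: [0.5804, -0.0218, 0.0701]
tool_rot: [[-0.94, 0.342, -0.007], [0.342, 0.94, 0.002], [0.007, -0.0, -1.0]]
ft_force: [-11.0, 3.2, -1.3]
grip_width: 0.008
```

```bash
python3 st.py; python3 look2.py w7.png
```

```text
t 17.55 seat short of unloaded axis mm -30.79 lat 0.16 z seat 66.46 push 11.43 lat f -0.75 fz -1.32 yaw -20.0 tq [0.66 1.91 0.01] 0.008031444008516594
0.78 [317.6, 292.6, 339.6, 383.1]
n 1447 tab top plane dz/dfwd,dz/dy,z0 [0.0164 0.0057 0.0295] med z 0.029560981069177653 std 0.0005961010127630427
((-0.20374011993408203, 0.5926930904388428), (7.863092422485352, 18.293712615966797), 89.58003234863281) [-0.00935367 -0.00333537  0.02792329] [0.00895809 0.00456553 0.03105131]
low pts 113 [-0.00931503 -0.00352285 -0.00635174] [-8.10319977e-03  4.42947747e-03 -3.57154391e-05]
tab rear face fwd vs up [ 0.00519466 -0.00870914] [-0.00862947  0.00049057  0.01420866]
pos [ 0.5804 -0.0218  0.0701] ft [-11.     3.2   -1.32] 0.008031444008516594
```

Grip steady, clip level, about 11.5 N. I'll keep pressing.

>>> jog_arm(
  plan=[
    [[-0.03,0,0,0,0,0],[0,0,0,0,0,0],[0,0,0,0,0,0]],
  ],
)

```text
time_s: 17.95
position: [0.5822, -0.0225, 0.0703]
tool_rot: [[-0.94, 0.342, -0.005], [0.342, 0.94, 0.001], [0.005, -0.0, -1.0]]
ft_force: [-6.9, 2.2, -0.9]
grip_width: 0.0078
```

```bash
python3 st.py
```

```text
t 17.95 seat short of unloaded axis mm -32.64 lat 0.13 z seat 66.66 push 7.2 lat f -0.33 fz -0.94 yaw -20.0 tq [0.38 1.21 0.01] 0.007811247692098743
```

>>> jog_arm(
  plan=[
    [[-0.03,0,0,0,0,0],[0,0,0,0,0,0],[0,0,0,0,0,0]],
  ],
)

```text
time_s: 18.25
position: [0.5859, -0.0239, 0.0714]
tool_rot: [[-0.94, 0.342, 0.002], [0.342, 0.94, -0.001], [-0.002, 0.0, -1.0]]
ft_force: [0.4, -0.4, -0.2]
grip_width: 0.0083
```

```bash
python3 st.py
```

```text
t 18.25 seat short of unloaded axis mm -36.63 lat 0.09 z seat 67.83 push -0.56 lat f -0.25 fz -0.15 yaw -20.02 tq [-0.04 -0.07 -0.02] 0.008307960247277247
```

It snapped and the force dropped to zero. I'll push gently until the bridge meets the shaft.

>>> jog_arm(
  plan=[
    [[-0.03,0,0.01,0,0,0],[0,0,0,0,0,0],[0,0,0,0,0,0]],
  ],
)

```text
time_s: 18.55
position: [0.5863, -0.024, 0.0708]
tool_rot: [[-0.94, 0.342, 0.0], [0.342, 0.94, -0.0], [-0.0, 0.0, -1.0]]
ft_force: [-0.5, -0.4, -1.6]
grip_width: 0.0081
```

```bash
python3 st.py
```

```text
t 18.55 seat short of unloaded axis mm -37.09 lat 0.13 z seat 67.17 push 0.35 lat f -0.52 fz -1.57 yaw -20.02 tq [-0.08  0.    0.01] 0.008142670447424935
```

>>> jog_arm(
  plan=[
    [[-0.03,0,0,0,0,0],[0,0,0,0,0,0],[0,0,0,0,0,0]],
  ],
)

```text
time_s: 18.85
position: [0.5872, -0.0243, 0.0707]
tool_rot: [[-0.94, 0.342, -0.0], [0.342, 0.94, 0.0], [0.0, -0.0, -1.0]]
ft_force: [-1.4, -0.9, -0.3]
grip_width: 0.0081
```

```bash
python3 st.py
```

```text
t 18.85 seat short of unloaded axis mm -38.0 lat 0.12 z seat 67.05 push 1.01 lat f -1.3 fz -0.35 yaw -20.02 tq [-0.05  0.2  -0.02] 0.008050170314292698
```

>>> jog_arm(
  plan=[
    [[-0.04,0,0,0,0,0],[0,0,0,0,0,0],[0,0,0,0,0,0]],
  ],
)

```text
time_s: 19.15
position: [0.5887, -0.0249, 0.0706]
tool_rot: [[-0.94, 0.342, -0.001], [0.342, 0.94, 0.0], [0.001, -0.0, -1.0]]
ft_force: [-2.0, 0.5, -0.0]
grip_width: 0.008
```

```bash
python3 st.py
```

```text
t 19.15 seat short of unloaded axis mm -39.56 lat 0.11 z seat 66.97 push 2.03 lat f -0.25 fz -0.03 yaw -20.02 tq [-0.01  0.43 -0.04] 0.008021579982133332
```

>>> jog_arm(
  plan=[
    [[-0.04,0,0,0,0,0],[0,0,0,0,0,0],[0,0,0,0,0,0]],
  ],
)

```text
time_s: 19.45
position: [0.5902, -0.0254, 0.0706]
tool_rot: [[-0.94, 0.342, -0.001], [0.342, 0.94, 0.0], [0.001, -0.0, -1.0]]
ft_force: [-2.7, 1.0, -1.3]
grip_width: 0.0077
```

```bash
python3 st.py
```

```text
t 19.45 seat short of unloaded axis mm -41.17 lat 0.14 z seat 67.0 push 2.82 lat f -0.01 fz -1.3 yaw -20.01 tq [ 0.11  0.59 -0.04] 0.007707776158828921
```

>>> jog_arm(
  plan=[
    [[-0.05,0,0,0,0,0],[0,0,0,0,0,0],[0,0,0,0,0,0]],
  ],
)

```text
time_s: 19.75
position: [0.5917, -0.0259, 0.0705]
tool_rot: [[-0.94, 0.342, -0.002], [0.342, 0.94, 0.0], [0.002, -0.0, -1.0]]
ft_force: [-5.5, 0.8, 0.2]
grip_width: 0.0079
```

```bash
python3 st.py
```

```text
t 19.75 seat short of unloaded axis mm -42.8 lat 0.16 z seat 66.93 push 5.43 lat f -1.09 fz 0.24 yaw -20.01 tq [ 0.25  0.94 -0.04] 0.007897870736802934
```

>>> jog_arm(
  plan=[
    [[-0.05,0,0,0,0,0],[0,0,0,0,0,0],[0,0,0,0,0,0]],
  ],
)

```text
time_s: 20.05
position: [0.5931, -0.0264, 0.0704]
tool_rot: [[-0.94, 0.342, -0.003], [0.342, 0.94, 0.001], [0.003, -0.0, -1.0]]
ft_force: [-6.8, 2.0, 0.3]
grip_width: 0.0079
```

```bash
python3 st.py;  python3 - <<'E'
from h import *
im,d=vision.get_image("scene"); c=im[200:300,290:410]
save("scene2.png",cv2.resize(c,None,fx=6,fy=6,interpolation=cv2.INTER_CUBIC))
E
```

```text
t 20.05 seat short of unloaded axis mm -44.21 lat 0.21 z seat 66.75 push 7.03 lat f -0.42 fz 0.33 yaw -20.01 tq [0.35 1.26 0.01] 0.00789187919141677
```

View pics/scene2.png

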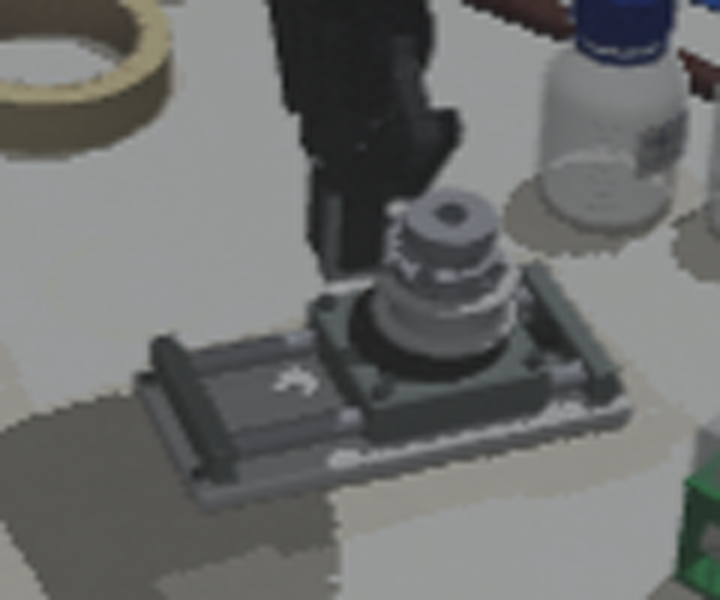

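The force now rises at the spindle's own stiffness (1.4 N/mm), so the bridge is against the shaft. I'll back off to zero force before releasing.

>>> jog_arm(
  plan=[
    [[0.05,0,0,0,0,0],[0.05,0,0,0,0,0],[0.01,0,0,0,0,0],[0,0,0,0,0,0],[0,0,0,0,0,0]],
  ],
)

```text
time_s: 20.6
position: [0.5901, -0.0254, 0.0707]
tool_rot: [[-0.94, 0.342, 0.0], [0.342, 0.94, -0.0], [-0.0, 0.0, -1.0]]
ft_force: [-2.8, 0.2, -3.3]
grip_width: 0.0082
```

```bash
python3 st.py
```

```text
t 20.6 seat short of unloaded axis mm -41.09 lat 0.14 z seat 67.13 push 2.67 lat f -0.76 fz -3.28 yaw -20.01 tq [ 0.13  0.56 -0.07] 0.008211041325326235
```

>>> jog_arm(
  plan=[
    [[0.04,0,0,0,0,0],[0,0,0,0,0,0],[0,0,0,0,0,0]],
  ],
)

```text
time_s: 20.9
position: [0.5888, -0.0249, 0.0709]
tool_rot: [[-0.94, 0.342, 0.001], [0.342, 0.94, -0.0], [-0.001, 0.0, -1.0]]
ft_force: [-1.7, -0.1, -1.3]
grip_width: 0.0078
```

```bash
python3 st.py
```

```text
t 20.9 seat short of unloaded axis mm -39.71 lat 0.13 z seat 67.31 push 1.59 lat f -0.66 fz -1.34 yaw -20.02 tq [ 0.03  0.29 -0.02] 0.007833579885000821
```

Nearly unloaded; releasing.

>>> jog_arm(
  plan=[
    [[0.02,0,0,0,0,0],[0,0,0,0,0,0],[0,0,0,0,0,0],[0,0,0,0,0,0],[0,0,0,0,0,0],[0,0,0,0,0,0],[0,0,0,0,0,0],[0,0,0,0,0,0]],
  ],
  grip=-0.2,
)

```text
time_s: 21.7
position: [0.5877, -0.0245, 0.0707]
tool_rot: [[-0.94, 0.342, 0.0], [0.342, 0.94, -0.0], [-0.0, -0.0, -1.0]]
ft_force: [1.0, 0.8, 0.9]
grip_width: 0.034
```

>>> jog_arm(
  plan=[
    [[0,0,-0.1,0,0,0],[0,0,-0.3,0,0,0],[0,0,-0.5,0,0,0],[0,0,-0.8,0,0,0],[0.2,0,-0.8,0,0,0],[0.6,0,-0.8,0,0,0],[0.6,0,-0.5,0,0,0],[0.6,0,0,0,0,0],[0,0,0,0,0,0],[0,0,0,0,0,0]],
  ],
)

```text
time_s: 22.7
position: [0.5127, 0.0029, 0.2237]
tool_rot: [[-0.94, 0.342, 0.001], [0.342, 0.94, -0.0], [-0.002, 0.0, -1.0]]
ft_force: [1.6, 0.2, -0.5]
grip_width: 0.0339
```

Run:
```python
from h import *
s=env.observe(); print(s["position"],s["ft_force"],s["time_s"])
inf=cam("wrist"); im,d=vision.get_image("wrist"); save("w9.png",im)
A,u,v=pts("wrist",d,np.ones_like(d,bool),inf)
X=np.array([.9397,-.342]); Y=np.array([.342,.9397]); ax=np.array([.5883,-.0242])
S=np.stack([(A[:,:2]-ax)@X,(A[:,:2]-ax)@Y],1)*1000; z=A[:,2]
near=(abs(S[:,1])<25)&(S[:,0]>-30)&(S[:,0]<75)&(d.ravel()[d.ravel()>0]<.5)
hd=near&(z>.0795)&(z<.0835)&(S[:,0]>20); tb=near&(z>.092)&(z<.104); fl=near&(z>.066)&(z<.0745)
for n,m in(("head",hd),("tab",tb),("flat",fl)):
    Q=S[m].astype(np.float32); print(n,len(Q), Q.min(0) if len(Q) else"",Q.max(0) if len(Q) else"", np.median(z[m]) if len(Q) else"", cv2.minEnclosingCircle(Q) if len(Q) else "", cv2.minAreaRect(Q) if len(Q) else "")
im2,_=vision.get_image("scene"); save("scene3.png",cv2.resize(im2[200:300,290:410],None,fx=6,fy=6,interpolation=cv2.INTER_CUBIC))
```

```text
[0.51273017 0.00285018 0.22365048] [ 1.61608547  0.20114722 -0.54841166] 22.7
head 1388 [ 21.787172 -16.482973] [55.495438 16.655523] 0.08135860486800647 ((39.02635955810547, -0.011771317571401596), 17.246009826660156) ((38.74828338623047, 0.24753761291503906), (32.7692756652832, 33.709171295166016), 61.20381164550781)
tab 367 [-11.492867  -4.082984] [6.856268  4.9563756] 0.09647481989674606 ((-2.331864833831787, 0.5525145530700684), 9.7464599609375) ((-2.3215112686157227, 0.42368173599243164), (18.344228744506836, 9.026933670043945), 0.12676824629306793)
flat 976 [ -9.647349 -21.692896] [55.217216 21.861782] 0.06910199524739744 ((24.56793212890625, 0.06909988820552826), 34.223358154296875) ((22.71335220336914, -0.08865928649902344), (64.7294692993164, 43.59083938598633), 0.5385321378707886)
```

View pics/w9.png

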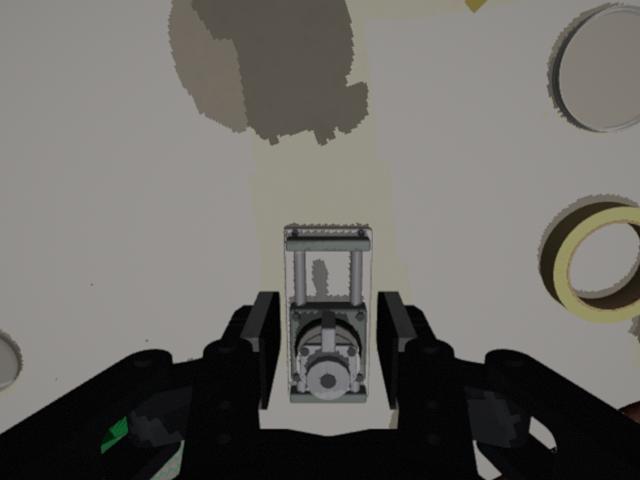

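View pics/scene3.png

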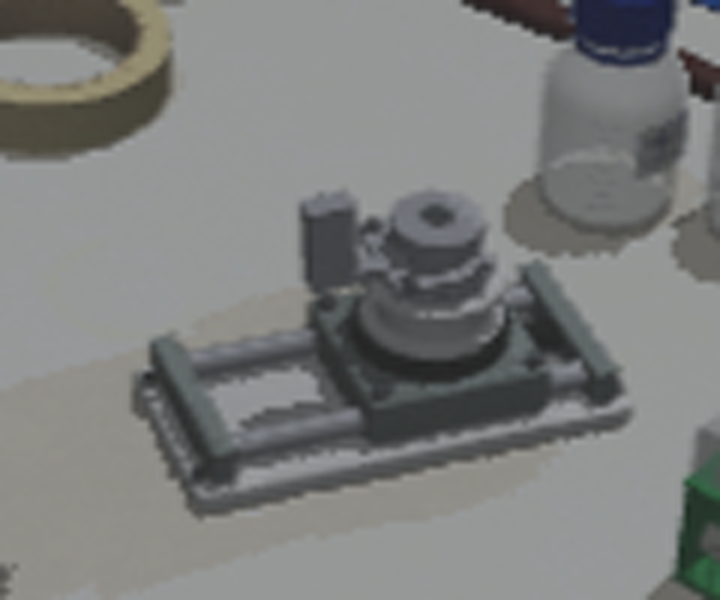

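```bash
cat > fin.py <<'E'
from h import *
s=env.observe()
inf=cam("wrist"); im,d=vision.get_image("wrist"); save("w10.png",im)
A,u,v=pts("wrist",d,np.ones_like(d,bool),inf); 
X=np.array([.9397,-.342]); Y=np.array([.342,.9397]); ax=np.array([.5883,-.0242])
S=np.stack([(A[:,:2]-ax)@X,(A[:,:2]-ax)@Y,A[:,2]],1)*1000; S[:,2]-=.3
near=(abs(S[:,1])<25)&(S[:,0]>-30)&(S[:,0]<75)
def fit(m,n):
    F=S[m]
    for _ in range(4):
        B=np.c_[F[:,:2],np.ones(len(F))]; co=np.linalg.lstsq(B,F[:,2],rcond=None)[0]; e=F[:,2]-B@co; F=F[abs(e)<2*e.std()+1e-6]
    print(n,len(F),"slope x,y",np.round(co[:2],3),"zmed",np.median(F[:,2]),"std",e.std(),"rect",cv2.minAreaRect(F[:,:2].astype(np.float32)),"z at x=38.9:",co@[38.9,0,1])
z=S[:,2]
fit(near&(z>94)&(z<104),"tab top")
fit(near&(z>64)&(z<74.5)&(S[:,0]<56),"flat")
fit(near&(z>64)&(z<74.5)&(S[:,0]>14)&(S[:,0]<28),"bridge")
fit(near&(z>78)&(z<84)&(S[:,0]>20),"head")
F=S[near&(z>64)&(z<74.5)]
for a in range(-10,58,5):
    q=F[(F[:,0]>=a)&(F[:,0]<a+5)]; print(a,len(q),np.round(np.median(q[:,2]),1) if len(q) else "",np.round([q[:,1].min(),q[:,1].max()],1) if len(q) else "")
E
python3 fin.py
```

```text
tab top 292 slope x,y [0.073 0.014] zmed 96.37445073804935 std 0.529620563025513 rect ((-2.572868824005127, 0.265561580657959), (8.976590156555176, 18.14527130126953), 89.95066833496094) z at x=38.9: 99.3868095305791
flat 827 slope x,y [0.063 0.003] zmed 68.64425326008099 std 0.7424411760900724 rect ((22.994773864746094, -0.3382759094238281), (64.22534942626953, 43.413211822509766), 0.8077807426452637) z at x=38.9: 69.47075336171949
bridge 518 slope x,y [0.098 0.   ] zmed 68.32350012327439 std 0.7692609977056664 rect ((22.267650604248047, 0.2950325012207031), (42.25627899169922, 11.292352676391602), 89.92167663574219) z at x=38.9: 69.94731461316393
head 1274 slope x,y [ 0.004 -0.003] zmed 81.12449398168158 std 0.5929985689756612 rect ((38.836326599121094, 0.3429679870605469), (32.238521575927734, 33.824825286865234), 89.54222106933594) z at x=38.9: 81.12983528089144
-10 68 69.5 [-4.6  5.1]
-5 0  
0 0  
5 0  
10 0  
15 211 67.7 [-20.5  20.5]
20 317 68.6 [-20.7  21.3]
25 167 68.5 [-20.8  21.5]
30 100 69.1 [-20.9  21.5]
35 85 69.5 [-21.6  21.6]
40 61 69.7 [-21.8  21.6]
45 10 69.8 [-18.7  18.5]
50 25 70.4 [-17.3  17.2]
55 1 69.7 [-14.9 -14.9]
```

The wrist view shows the clip round the shaft below the head at about (327,375), with its tab pointing to the front at about (328,330). The scene view agrees. Correcting for a 0.07 rad droop puts the seat within about 1 mm of the shaft axis and about 0.5 mm below mid-groove. I'll hand in.

Run:
```python
from h import *
print(env.observe()["time_s"]); print(close_job())
```

```text
22.85
the job is handed in; nothing more can be done
None
```

I pressed the clip home onto the spindle, released it with its tab to the front, and handed the job in at 22.9 s. No verdict is reported.

- **Pressing:** I gripped the clip by its tab and pushed at groove height. The carriage slid about 39 mm at about 2.5 N until it reached its stop. The force then rose to about 12 N and the clip snapped, with the force dropping to zero. I pushed on to about 7 N, where the stiffness matched the spindle's own (1.4 N/mm), so the bridge was against the shaft. The readings between moves never passed about 12 N, against the 20 N limit.
- **Clip position after release:** Its seat is within about 1 mm of the shaft axis and about 0.5 mm below mid-groove. Its yaw is within 1° of the stand.
- **Tilt and a disagreement:** The tab droops about 0.07 rad (limit 0.15). Before correcting for that, the tab and flat-part measurements disagreed by about 1.5 mm, and the tab alone put the seat about 2.2 mm short of home. The droop explains the difference.
- **Not checked:** I did not re-measure the bystanders at the end. The arm never went near them.

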